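# Seat two tapered pen pots in a tilted desk stand

### The job

Put the two tapered metal pen pots back into the tilted pen stand, each in the sleeve that fits it: lower it in line with the leaning sleeve and press it home with a light push, so that its taper just bites and the pot sits straight and firm, but stop before it wedges tight. Leave the cradle at the tilt it has, and do not knock the mouse, the eraser or the tape roll about.

Things in the scene. Friction and masses are not known exactly. Their poses are not given: they have to be found in the camera images.
- pot_large_mid (a point): Middle (on the axis, half-way up) of the larger pen pot: an empty round pot of bare grey metal, 110 mm high, wall 2.5 mm, about 150 g, at first upright on the desk. Its upper 50 mm are straight, 57 mm across; the 60 mm below taper, 6 degrees a side, to a 44 mm foot. z runs along its axis to the rim, 55 mm off; its yaw does not matter.
- pot_small_mid (a point): Middle (on the axis, half-way up) of the smaller pen pot: an empty round pot of bare grey metal, 100 mm high, wall 2.5 mm, about 110 g, at first upright on the desk. Its upper 40 mm are straight, 44 mm across; the 60 mm below taper, 6 degrees a side, to a 31 mm foot. z runs along its axis to the rim, 50 mm off; its yaw does not matter.
- sleeve_large (a point): Centre of the mouth of the larger, left (+y) sleeve: an open steel cone, 55 mm inside and 65 mm outside at the mouth, narrowing 6 degrees a side, 58 mm deep, open below. z points out along its axis, leaning towards the robot; y level along the stand to its left. With its pot snug the foot is 50 mm (+-1) inside, the pot's middle 5 mm above the mouth, and 60 mm of pot stand out.
- sleeve_small (a point): Centre of the mouth of the smaller, right (-y) sleeve: an open steel cone, 42 mm inside and 52 mm outside at the mouth, narrowing 6 degrees a side, 58 mm deep, open below. z points out along its axis, leaning towards the robot; y level along the stand to its left. With its pot snug the foot is 50 mm (+-1) inside, the pot's middle level with the mouth, and 50 mm of pot stand out.
- pot_large: The larger pot; origin at the centre of its underside, z along its axis. A push of 5 to 15 N along the sleeve makes a pot's taper bite; its own weight alone leaves it loose, and over 25 N wedges it tight.
- pot_small: The smaller pot; origin at the centre of its underside, z along its axis. A pot that comes in off the axis touches one wall early (1 mm sideways is about 9 mm of depth); let go, it slides down and centres itself.
- stand: Pen stand, fixed: wooden base 92 x 222 x 24 mm, wooden cheeks 94 mm high at its ends with black thumb knobs outside, between them a tilting dark steel cradle with two sleeves, 104 mm between axes. Origin under its centre; x away from the robot, y along it to the left. A chair's back stands at x 0.18 to 0.28, y 0.10 to 0.36, up to z 0.45: keep the arm clear.
- cradle (a joint): Tilt of the cradle with both sleeves about the level axis between the cheeks, 76 mm above the desk and 24 mm below the mouths: 0 is upright, more leans the mouths towards the robot (rad; it starts at 0.37 to 0.52). A stiff hinge that holds by friction, up to 2 N m.
- desk_mouse: Black computer mouse, 117 x 59 x 42 mm, origin under its centre. Leave it where it is.
- eraser: Small blue and white eraser, 22 x 44 x 12 mm, origin under its centre. Leave it where it is.
- tape: Roll of brown tape lying flat, 56 mm across, 19 mm high, origin under its centre. Leave it where it is.
Not all that is in view belongs to the job. Leave any blue or pink look-alike of the pot_small alone.

How it is judged:
By the outcome, as a careful person would: the job done as asked, in the order asked, and still so for the second after the job is handed in, with the robot touching nothing.
It also fails if it takes over 54 s, if anything falls off the work surface, if the arm or the gripper's body presses on something with over 40 N, if the wrist force passes 120 N, or if a joint passes its speed limit or range.

### The arm

A 6-joint arm with a two-finger parallel gripper is mounted at the origin on a cart in front of the work surface, level with it; the furniture and walls round the work are solid. World frame = base frame: x ahead of the robot, y to its left, z up, the work surface at z = 0. Lengths are in m, angles in rad, forces in N, time in s.
With the tool pointing down it reaches from about 0.3 to 0.875 m from the base axis. Payload 6.4 kg.
Tool frame: the origin (TCP) lies between the finger pads; the fingertips stand 25 mm ahead of it and the grasp point (between the pads) lies 6 mm ahead of it; z points along the fingers, y is the line along which they close (so a half turn about z gives the same grasp; the last joint's range is limited). The gripper opens to 85 mm and grips with 20 to 120 N. Pads are 22 mm wide; open, the fingers measure 114 mm over their backs; the gripper's body (76 mm by 85 mm) begins 54 mm behind the grasp point. The pads swing forward as they close: fully open they stand 13 mm farther back than shut.
Start: joints at [0.911, 0.181, 1.607, -0, 1.354, -0.206], TCP at [0.252, 0.517, 0.228] pointing down, gripper open.
Joint ranges: [-2.99, 2.99], [-0.89, 2.07], [0.3, 2.58], [-1.14, 4.28], [0, 2.63], [-3.12, 3.12]. Speed limits (rad/s): [2.57, 2.57, 3.01, 3.14, 3.14, 3.14].

### API

Orientations are given as a unit quaternion [w, x, y, z].
In Python, from bench import ctrl gives the robot as it stands.
- The arm moves only by the tool servo_tool, never from a script. Its argument "series" is text: rows parted by semicolons, each of 7 numbers parted by spaces: the gripper command: -1 is fully open, 1 is shut, values between are in proportion, then the shift along the tool's x, y, z in m, then the turn, a rotation vector about the tool's x, y, z in degrees. A call has 1 to 12 rows; each row is the pose to reach, as a shift and turn from the pose commanded when the call began, along the tool's axes at that moment; what a row does not reach only later rows make up. A row lasts 1/12 s, in which the tool goes at most 41.7 mm and 7.16 degrees, less where a joint would pass 70% of its speed; a pose out of reach is approached as far as the arm can. A call with a gripper value outside its range is refused whole. The fingers move at their own pace and stop on an object; the grip force is fixed at half the most. Time passes only in rows, so rows that repeat a pose let the fingers close. It gives the time, the measured TCP pose, the force, the opening and the grip force at its end, in the units of the state.
- ctrl.get_obs(): the state, without advancing time (a new reading comes with each control period).
- ctrl.camera(name): name is "scene" or "side" or "wrist"; returns a dict with "img" (384x512x3 uint8, red, green, blue), "z_map" (384x512 float32, m along the optical axis (not along the pixel's ray), 0 where there is no reading), "fovy" (degrees; the focal length in pixels is half the picture's height over the tangent of half this angle, whatever the lens; pixels are square), "cx", "cy" (the principal point, pixels), "k1" (the pictures are not rectified: a ray, as slopes to the right and down, at radius r is drawn at 1 + k1 r^2 times it, then the intrinsics apply), "extrinsics" (4x4, takes a point from camera to world coordinates); the wrist camera has in their place "T_tool_cam" (4x4, takes a point from camera to tool coordinates, whose origin is the TCP and whose axes are the flange's). Camera axes: x right, y down, z forward; pixel columns grow to the right and rows downward; lengths in m; the calibration is good to about 2 mm. A picture is of the moment at which its call begins: read the wrist's pose just before it.
- ctrl.hand_in(): hands the job in; it is judged then, once.
The state is a dict: "time_s": time; "q": joint angles; "dq": joint speeds; "joint_efforts": joint torques, N m; "eef_pos": TCP position; "eef_rot": TCP orientation; "wrist_force": force on the tool from outside, world axes, zero at the start; "torque": the same for the moment, N m; "opening": opening from 0.0 (shut) to 1.0 (fully open); "grasp_force": force on a finger pad.
Only numpy, scipy, OpenCV 4.12 (cv2) and the standard library are available. Lean on these libraries where they do the work, as an engineer would, in place of code of your own. Each camera call takes 0.05 s, during which the arm holds its last target. There are 200 camera calls.

## Working session

There is one attempt and no reset: what is moved stays moved. The work goes in short steps, Python scripts to look and compute and a tool call to move; the robot and the scene stay as the last step left them, time stands still between calls to the robot, and variables do not carry over. Pictures are saved under pics/ and viewed, at most 10 in all, crops included, and the job is handed in when it is done.

Besides the shell and the picture viewer there is one more tool, called after "Call:" in YAML: its name, and indented under it one key for each argument. servo_tool: Moves the arm, as the interface text tells. Its arguments: {"type":"object","properties":{"series":{"type":"string"}},"required":["series"]}

```bash
mkdir -p pics
cat > h.py <<'E'
import numpy as np, cv2
from bench import ctrl
from scipy.spatial.transform import Rotation as R
def rot(q): return R.from_quat([q[1],q[2],q[3],q[0]]).as_matrix()
def cam(name):
    o=ctrl.get_obs(); c=ctrl.camera(name)
    h,w=c["img"].shape[:2]; f=h/2/np.tan(np.radians(c["fovy"])/2)
    c["K"]=np.array([[f,0,c["cx"]],[0,f,c["cy"]],[0,0,1]]); c["D"]=np.array([c["k1"],0,0,0.])
    if name=="wrist":
        T=np.eye(4);T[:3,:3]=rot(o["eef_rot"]);T[:3,3]=o["eef_pos"]; c["T"]=T@c["T_tool_cam"]
    else: c["T"]=np.array(c["extrinsics"])
    return c
def rays(c,px):
    p=cv2.undistortPoints(np.array(px,float).reshape(-1,1,2),c["K"],c["D"]).reshape(-1,2)
    return np.c_[p,np.ones(len(p))]
def onz(c,px,z):
    d=rays(c,px)@c["T"][:3,:3].T; o=c["T"][:3,3]
    return o+d*((z-o[2])/d[:,2])[:,None]
def cloud(c):
    h,w=c["z_map"].shape; v,u=np.mgrid[:h,:w]
    r=rays(c,np.c_[u.ravel(),v.ravel()])*c["z_map"].reshape(-1,1)
    P=r@c["T"][:3,:3].T+c["T"][:3,3]; P[c["z_map"].ravel()==0]=np.nan
    return P.reshape(h,w,3)
def save(c,n): cv2.imwrite("pics/"+n,c["img"][:,:,::-1])
E
python3 - <<'E'
from h import *
import pickle
ims=[]
for n in("scene","side","wrist"):
    c=cam(n); pickle.dump(c,open(n+".pkl","wb")); ims.append(c["img"]); print(n,c["k1"],c["fovy"],c["T"][:3,3].round(3),c["T"][:3,2].round(2),(c["z_map"]>0).mean())
cv2.imwrite("pics/a.png",cv2.resize(np.vstack(ims[:1]),(800,600))[:,:,::-1])
cv2.imwrite("pics/b.png",cv2.resize(ims[1],(800,600))[:,:,::-1])
o=ctrl.get_obs();print(o)
E
```

```text
scene -0.09309811811820415 47.051854993073476 [-0.123 -0.356  0.958] [ 0.55  0.31 -0.78] 0.9957733154296875
side -0.0874935296836881 42.605120832817164 [0.363 1.125 1.056] [ 0.1  -0.76 -0.64] 0.988739013671875
wrist -0.05372505488319536 70.86619598788066 [0.178 0.553 0.372] [ 0.28 -0.14 -0.95] 0.9959513346354166
{'time_s': 0.15, 'q': array([ 9.10658685e-01,  1.81402925e-01,  1.60777350e+00,  7.89283497e-07,
        1.35380289e+00, -2.06277191e-01]), 'dq': array([-0.00152506, -0.00325727, -0.00272899,  0.00212894,  0.00121157,
        0.00113864]), 'joint_efforts': array([ 1.05098392e-03, -4.45258355e+01, -3.51692247e+01, -2.85443612e-04,
        5.81176631e-03,  4.38518725e-05]), 'eef_pos': array([0.25180547, 0.51645491, 0.22697514]), 'eef_rot': array([-2.91397949e-04,  2.24987546e-01,  9.74361393e-01, -6.29119714e-04]), 'wrist_force': array([-0.58879728,  0.52536165,  0.97436179]), 'torque': array([-0.0282213 , -0.05275673,  0.03586042]), 'grasp_force': 0.0, 'opening': 1.0034915598594931}
```

View pics/a.png

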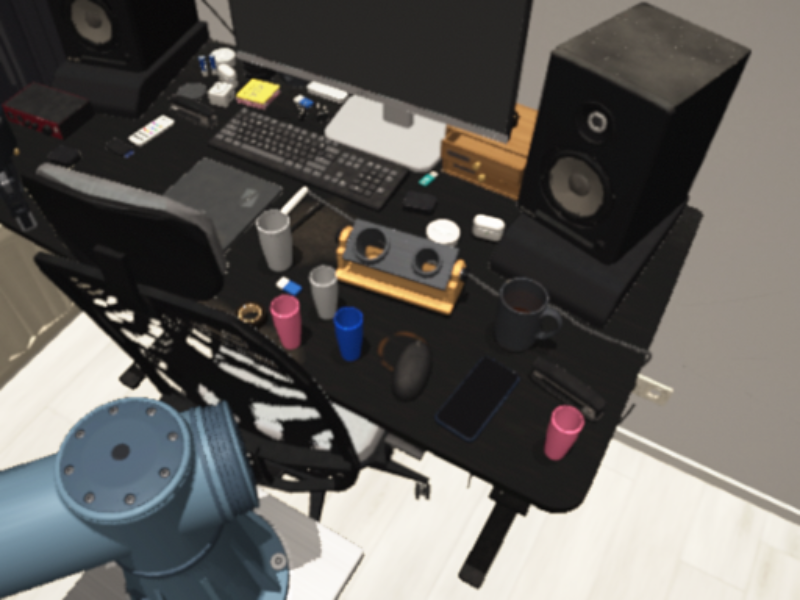

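View pics/b.png

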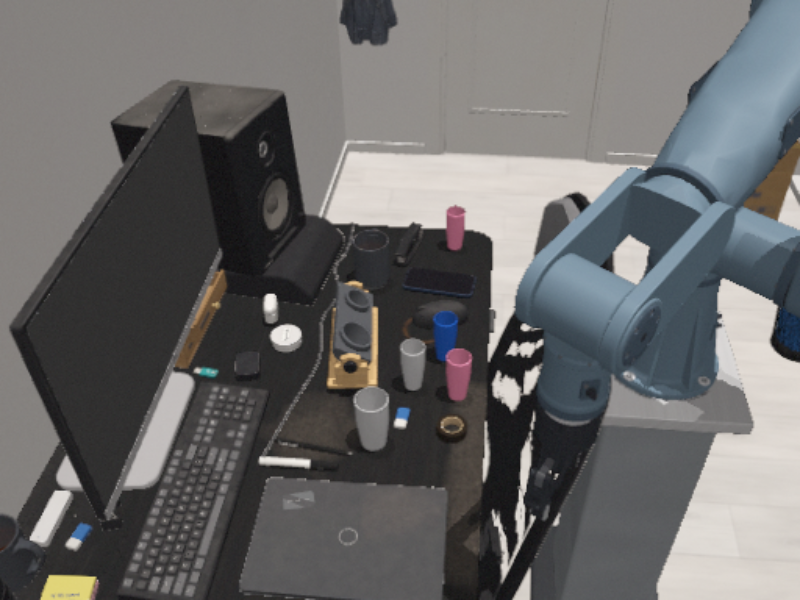

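In the 800×600 scene view:
- Large grey pot at (275,240), small grey pot at (323,292).
- Look-alikes: pink (287,322), blue (348,334) and pink (563,432). The dark mug is at (522,312).
- Stand with two sleeves at (372,243) and (427,262).
- Eraser (288,285), tape (250,315), mouse (411,367).

I choose the two bare grey pots and will measure them next.

Run:
```python
from h import *
import pickle
from scipy.optimize import least_squares
S=pickle.load(open("scene.pkl","rb"));D=pickle.load(open("side.pkl","rb"))
def circ(p,r0=None):
    f=lambda x:np.hypot(p[:,0]-x[0],p[:,1]-x[1])-x[2]
    return least_squares(f,[*p[:,:2].mean(0),.025],loss="soft_l1",f_scale=.001).x
for nm,c,seeds in(("scene",S,{"L":(275,240),"S":(323,292),"pink":(287,322),"blue":(348,334)}),("side",D,{"L":(372,420),"S":(412,365),"pink":(458,375),"blue":(445,337)})):
    P=cloud(c)
    for k,(u,v) in seeds.items():
        u=int(u*.64);v=int(v*.64);p0=P[v,u]
        m=(np.hypot(P[...,0]-p0[0],P[...,1]-p0[1])<.06)&(P[...,2]>.02)
        n,l,st,ce=cv2.connectedComponentsWithStats(m.astype(np.uint8))
        q=P[l==l[v,u]]; top=np.percentile(q[:,2],99)
        rim=q[q[:,2]>top-.008]
        print(nm,k,p0.round(3),"top",top.round(4),"rim circle",circ(rim).round(4),len(rim), "bbox",st[l[v,u]])
        # straight part, slices
        for a in (.03,.05,.07,.085):
            s=q[abs(q[:,2]-a)<.006]
            if len(s)>20: print("   z",a,circ(s).round(4),len(s))
c=S
crop=c["img"][120:230,140:320]
cv2.imwrite("pics/c.png",cv2.resize(crop,None,fx=4.4,fy=4.4,interpolation=cv2.INTER_CUBIC)[:,:,::-1])
# stand
for nm,c in(("scene",S),("side",D)):
    P=cloud(c)
    sd=P[int(250*.64),int(400*.64)] if nm=="scene" else P[int(315*.64),int(356*.64)]
    print(nm,"stand pt",sd.round(4))
```

```text
scene L [0.507 0.241 0.093] top 0.111 rim circle [0.5286 0.2614 0.0274] 95 bbox [164 134  23  36 642]
   z 0.03 [0.5289 0.2613 0.0247] 46
   z 0.05 [0.5294 0.2618 0.027 ] 53
   z 0.07 [0.5286 0.2614 0.0275] 95
   z 0.085 [0.5287 0.2613 0.0274] 108
scene S [0.458 0.11  0.082] top 0.1012 rim circle [0.4743 0.1174 0.0211] 70 bbox [199 171  18  30 435]
   z 0.03 [0.4741 0.1174 0.018 ] 30
   z 0.05 [0.4752 0.1175 0.0206] 36
   z 0.07 [0.4743 0.1173 0.0208] 85
   z 0.085 [0.4739 0.1175 0.0208] 93
scene pink [0.374 0.123 0.082] top 0.1008 rim circle [0.3892 0.1355 0.021 ] 86 bbox [173 189  20  31 466]
   z 0.03 [0.3901 0.1358 0.0187] 32
   z 0.05 [0.3901 0.1356 0.0203] 39
   z 0.07 [0.3891 0.1354 0.0209] 95
   z 0.085 [0.3897 0.1353 0.0209] 92
scene blue [0.401 0.024 0.09 ] top 0.0997 rim circle [0.4208 0.0341 0.0207] 95 bbox [214 197  19  31 462]
   z 0.03 [0.4221 0.0353 0.0191] 32
   z 0.05 [0.421  0.0341 0.0201] 47
   z 0.07 [0.4206 0.0343 0.0207] 89
   z 0.085 [0.421  0.034  0.0208] 90
side L [0.524 0.292 0.089] top 0.1094 rim circle [0.529  0.2646 0.0274] 100 bbox [227 248  22  37 689]
[... 269 characters left out ...]
.1197 0.019 ] 34
   z 0.05 [0.4742 0.1201 0.021 ] 37
   z 0.07 [0.4746 0.1216 0.0212] 69
   z 0.085 [0.4742 0.1215 0.021 ] 88
side pink [0.39  0.161 0.072] top 0.0993 rim circle [0.3896 0.1391 0.0212] 64 bbox [286 223  16  30 398]
   z 0.03 [0.3895 0.1398 0.0174] 28
   z 0.05 [0.3897 0.1391 0.0201] 34
   z 0.07 [0.3895 0.1392 0.0212] 81
   z 0.085 [0.3897 0.1393 0.0209] 94
side blue [0.422 0.058 0.069] top 0.0984 rim circle [0.4204 0.0385 0.0206] 72 bbox [278 199  15  28 360]
   z 0.03 [0.4208 0.0364 0.0191] 27
   z 0.05 [0.4201 0.0367 0.0212] 35
   z 0.07 [0.4201 0.0379 0.0216] 70
   z 0.085 [0.4202 0.0383 0.0208] 85
scene stand pt [0.5999 0.0423 0.0872]
side stand pt [0.5956 0.0317 0.0866]
```

View pics/c.png

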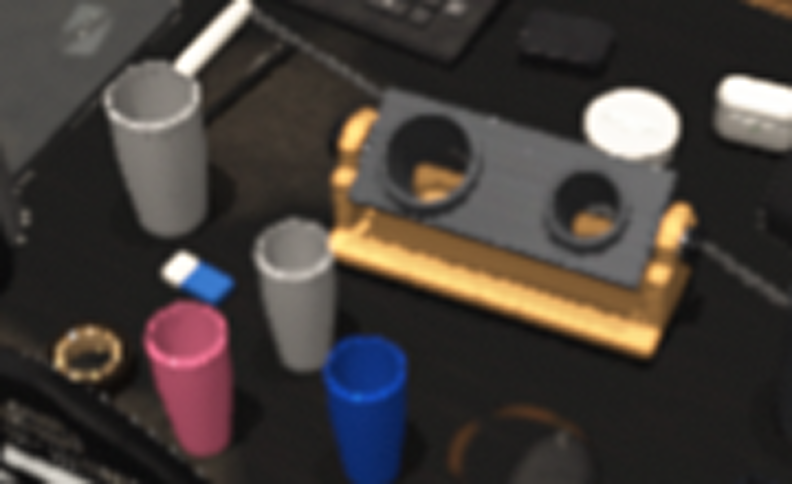

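The crop confirms two bare grey pots with light rims: large at scene px (176,152), small at (207,187). The pink and blue ones are look-alikes. Next I measure the stand.

```bash
cat >> h.py <<'E'
def stand(c,P=None,box=((.52,.68),(-.12,.18))):
    """plate plane and sleeve mouths by depth: returns normal, rim points"""
    P=cloud(c) if P is None else P
    g=c["img"].astype(int); sat=g.max(2)-g.min(2)
    m=(P[...,0]>box[0][0])&(P[...,0]<box[0][1])&(P[...,1]>box[1][0])&(P[...,1]<box[1][1])&(P[...,2]>.07)&(P[...,2]<.13)&(sat<30)
    q=P[m]; rng=np.random.default_rng(0); best=None
    for _ in range(400):
        a=q[rng.choice(len(q),3,False)]; n=np.cross(a[1]-a[0],a[2]-a[0]); l=np.linalg.norm(n)
        if l<1e-5: continue
        n/=l; n*=np.sign(n[2])
        if n[2]<.7: continue
        k=abs((q-a[0])@n)<.002
        if best is None or k.sum()>best.sum(): best=k
    i=q[best]; ce=i.mean(0); n=np.linalg.svd(i-ce)[2][2]; n*=np.sign(n[2])
    return n,ce,i,q,m
E
python3 - <<'E'
from h import *
import pickle
for nm in("scene","side"):
    c=pickle.load(open(nm+".pkl","rb"));P=cloud(c)
    n,ce,i,q,m=stand(c,P)
    print(nm,"n",n.round(4),"tilt",np.arctan2(-n[0],n[2]).round(4),np.hypot(n[0],n[1]).round(3),"ce",ce.round(4),len(i),len(q))
    h=(q-ce)@n; print(np.histogram(h,bins=np.arange(-.02,.021,.002))[0])
    r=cv2.minAreaRect(i[:,1::-1].astype(np.float32)); print("yx rect",r)
    # in-plane axes
    y=np.cross(n,[1,0,0]);y/=np.linalg.norm(y);x=np.cross(y,n)
    uv=np.c_[(i-ce)@x,(i-ce)@y]; r=cv2.minAreaRect(uv.astype(np.float32)); print("inplane rect",r); rc=ce+r[0][0]*x+r[0][1]*y; print("rect centre",rc.round(4))
    # dense map of visible class
    vs,us=np.where(m); print("px bbox",us.min(),us.max(),vs.min(),vs.max())
    g=c["img"];x0,x1,y0,y1=us.min()-25,us.max()+25,vs.min()-25,vs.max()+25
    save({"img":cv2.resize(g[y0:y1,x0:x1],None,fx=4.5,fy=4.5,interpolation=cv2.INTER_CUBIC)},nm+"_st.png")
E
```

```text
scene n [-0.4663 -0.0751  0.8814] tilt 0.4866 0.472 ce [0.6002 0.0265 0.0879] 664 1501
[  9   8  13  12  12  17  19  78 181 357 310 142  45  38  62  81  58  24
   3   0]
yx rect ((0.03935348987579346, 0.5950124859809875), (0.06622215360403061, 0.24338804185390472), 81.3822250366211)
inplane rect ((-0.00542091391980648, 0.012781709432601929), (0.07396484166383743, 0.2433815747499466), 9.820048332214355)
rect centre [0.5954 0.0394 0.0864]
px bbox 215 300 140 183
side n [-0.4865 -0.0586  0.8717] tilt 0.509 0.49 ce [0.6002 0.0552 0.0888] 364 949
[  0   9   8  13  21  20  22  47 104 195 179  93  35  27  55  65  36  18
   0   0]
yx rect ((0.04629410803318024, 0.5960592031478882), (0.06279359757900238, 0.24667483568191528), 82.50248718261719)
inplane rect ((-0.004194144159555435, -0.009027451276779175), (0.07138475775718689, 0.2466907650232315), 8.560945510864258)
rect centre [0.5965 0.0464 0.0862]
px bbox 213 238 179 237
```

Call:
servo_tool:
  series: "-1 -0.207 0.027 -0.093 0 0 0;-1 -0.207 0.027 -0.093 0 0 -7;-1 -0.207 0.027 -0.093 0 0 -14;-1 -0.207 0.027 -0.093 0 0 -21;-1 -0.207 0.027 -0.093 0 0 -28;-1 -0.207 0.027 -0.093 0 0 -35;-1 -0.428 -0.267 -0.073 0 0 -35;-1 -0.428 -0.267 -0.073 0 0 -35;-1 -0.428 -0.267 -0.073 0 0 -35;-1 -0.428 -0.267 -0.073 0 0 -35;-1 -0.428 -0.267 -0.073 0 0 -35;-1 -0.428 -0.267 -0.073 0 0 -35"

```text
time_s: 1.15
eef_pos: [0.497, 0.2034, 0.3067]
eef_rot: [-0.0, -0.079, 0.997, -0.0]
wrist_force: [0.7, 0.7, -0.0]
opening: 0.994
grasp_force: 0.0
```

Call:
servo_tool:
  series: "-1 -0.015 -0.117 0 0 0 0;-1 -0.015 -0.117 0 0 0 0;-1 -0.015 -0.117 0 0 0 0;-1 -0.015 -0.117 0 0 0 0;-1 -0.015 -0.117 0 0 0 0"

```text
time_s: 1.57
eef_pos: [0.5306, 0.0902, 0.3067]
eef_rot: [-0.0, -0.077, 0.997, 0.0]
wrist_force: [0.3, -0.3, -0.5]
opening: 1.001
grasp_force: 0.0
```

Run:
```python
from h import *
import pickle
c=cam("wrist");pickle.dump(c,open("w1.pkl","wb"));o=ctrl.get_obs();print(o["eef_pos"],o["q"])
P=cloud(c); n,ce,i,q,m=stand(c,P)
print("n",n.round(4),"tilt",np.arcsin(np.hypot(n[0],n[1])).round(4),"yaw",np.degrees(np.arctan2(-n[1],-n[0])).round(2),ce.round(4),len(i),len(q))
h=(q-ce)@n; print(np.histogram(h,bins=np.arange(-.02,.021,.002))[0])
cv2.imwrite("pics/w1.png",cv2.resize(c["img"],(800,600))[:,:,::-1])
S=cam("scene");Q=cloud(S);k=(Q[...,0]>.12)&(Q[...,0]<.34)&(Q[...,1]>.04)&(Q[...,1]<.42)&(Q[...,2]>.3)
z=Q[k][:,2]; print(np.histogram(z,bins=np.arange(.3,.9,.05)))
```

```text
[0.53029821 0.09157623 0.30674826] [-4.99720355e-02  4.16525642e-02  1.60051532e+00  4.69283927e-04
  1.50028701e+00 -1.77588365e+00]
n [-0.4743 -0.0657  0.8779] tilt 0.4994 yaw 7.89 [0.601  0.0358 0.0884] 3684 5242
[  11   12   17   14   28   54   58   62  121 1837 1847   78   58   71
   83  580  292    2    0    0]
(array([1608, 1847, 3063,    0,    0,    0,  726, 3172, 2177,    0,    0,
          0]), array([0.3 , 0.35, 0.4 , 0.45, 0.5 , 0.55, 0.6 , 0.65, 0.7 , 0.75, 0.8 ,
       0.85, 0.9 ]))
```

View pics/w1.png

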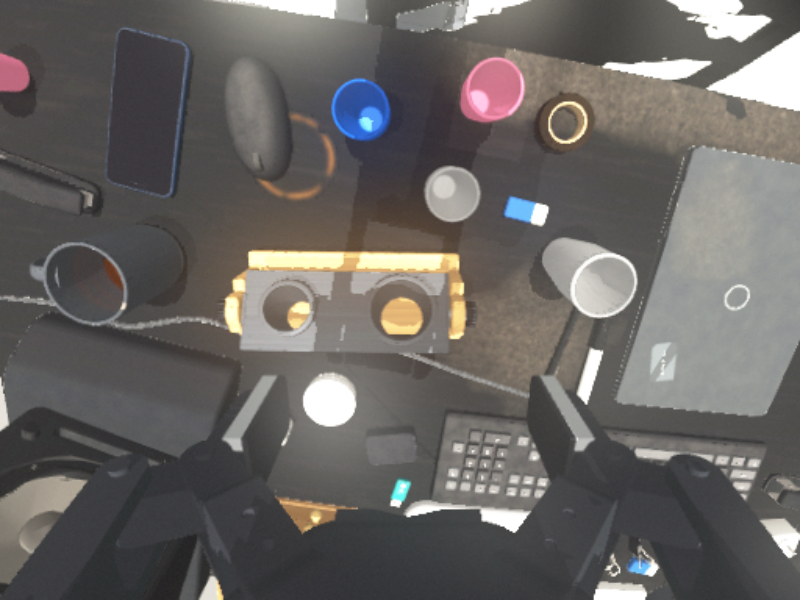

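Wrist view (800×600): sleeves at (288,305) small and (402,308) large, small grey pot (452,194), large grey pot (600,285). The look-alikes are apart at (361,110) and (492,90).

```bash
cat >> h.py <<'E'
def annulus(p2,ri,ro):
    """centre of ring band: midpoint radius fit"""
    rm=(ri+ro)/2
    f=lambda x:np.maximum(abs(np.hypot(p2[:,0]-x[0],p2[:,1]-x[1])-rm)-(ro-ri)/2,0)
    g=lambda x:np.hypot(p2[:,0]-x[0],p2[:,1]-x[1])-rm
    from scipy.optimize import least_squares
    return least_squares(g,(p2.max(0)+p2.min(0))/2,loss="soft_l1",f_scale=.002)
E
python3 - <<'E'
from h import *
import pickle
c=pickle.load(open("w1.pkl","rb"));P=cloud(c); n,ce,i,q,m=stand(c,P)
h=(q-ce)@n; rp=q[(h>.008)&(h<.016)]; 
y=np.cross(n,[1,0,0]);y=np.array([-n[1]*-1/1,0,0])*0+np.cross([0,0,1],np.array([-n[0],-n[1],0]));y/=np.linalg.norm(y);x=np.cross(y,n)
print("y",y.round(4),"x",x.round(4))
uv=np.c_[(rp-ce)@x,(rp-ce)@y]
C={}
for nm,sg,ri,ro in(("L",1,.0275,.0325),("S",-1,.021,.026)):
    k=uv[:,1]*sg>0; p=uv[k]; 
    for _ in range(3):
        r=annulus(p,ri,ro); d=np.hypot(*(p-r.x).T); p=p[abs(d-(ri+ro)/2)<.005]
    hh=np.median(((rp-ce)@n)[k]); C[nm]=ce+r.x[0]*x+r.x[1]*y+hh*n
    d=np.hypot(*(p-r.x).T); print(nm,C[nm].round(4),"h",hh.round(4),len(p),"radii",np.percentile(d,[5,50,95]).round(4),"box",p.min(0).round(4),p.max(0).round(4), "r",r.x.round(4))
d=C["L"]-C["S"]; print("sep",np.linalg.norm(d).round(4),"dir",(d/np.linalg.norm(d)).round(4))
for k in C: 
    a=C[k]-.024*n; print("pivot",a.round(4))
# pots: rim and outer straight
for nm,s,R0,H in(("L",(600,285),.0285,.11),("S",(452,194),.022,.1)):
    a=np.array({"L":(.529,.263),"S":(.474,.1195)}[nm])
    k=(np.hypot(P[...,0]-a[0],P[...,1]-a[1])<.045)&(P[...,2]>H-.006)
    p=P[k][:,:2]; 
    r=annulus(p,R0-.0025,R0); d=np.hypot(*(p-r.x).T); print(nm,r.x.round(4),"z",np.median(P[k][:,2]).round(4),len(p),np.percentile(d,[5,50,95]).round(4))
E
```

```text
y [-0.1372  0.9905  0.    ] x [0.8696 0.1205 0.4789]
L [0.5819 0.0929 0.0956] h 0.0116 533 radii [0.0273 0.0298 0.0323] box [-0.0388  0.0268] [0.0259 0.0906] r [-0.0063  0.0592]
S [ 0.5961 -0.0099  0.0955] h 0.0115 424 radii [0.0212 0.0237 0.0262] box [-0.0329 -0.0716] [ 0.0191 -0.0194] r [-0.0064 -0.0446]
sep 0.1037 dir [-1.366e-01  9.906e-01  9.000e-04]
pivot [0.5933 0.0944 0.0746]
pivot [ 0.6074 -0.0083  0.0745]
L [0.5291 0.2614] z 0.1076 330 [0.0259 0.0272 0.0287]
S [0.493  0.1234] z 0.3913 7121 [0.0151 0.0215 0.0292]
```

Run:
```python
from h import *
import pickle
c=pickle.load(open("w1.pkl","rb"));P=cloud(c)
for nm,a,R0,H in(("L",(.529,.263),.0285,.11),("S",(.474,.1195),.022,.1)):
    k=(np.hypot(P[...,0]-a[0],P[...,1]-a[1])<.045)&(P[...,2]>H-.006)&(P[...,2]<H+.01)
    p=P[k][:,:2]; r=annulus(p,R0-.0025,R0); d=np.hypot(*(p-r.x).T); print(nm,r.x.round(4),"z",np.median(P[k][:,2]).round(4),len(p),np.percentile(d,[5,50,95]).round(4))
    o=ctrl.get_obs();T=rot(o["eef_rot"]); t=np.array([*r.x,H-.020-(-.006)])  # TCP 6 behind grasp, grasp 20 below rim
    t[2]=H-.020+.006; print("TCP target",t,"shift tool",(T.T@(t-o["eef_pos"])).round(4))
```

```text
L [0.5291 0.2614] z 0.1076 330 [0.0259 0.0272 0.0287]
TCP target [0.52905002 0.26143936 0.096     ] shift tool [-0.0255  0.1669  0.211 ]
S [0.4744 0.1187] z 0.0978 254 [0.0197 0.0209 0.0224]
TCP target [0.47444809 0.11866672 0.086     ] shift tool [0.0508 0.0344 0.2209]
```

Call:
servo_tool:
  series: "-1 0.051 0.034 0.1 0 0 0;-1 0.051 0.034 0.1 0 0 0;-1 0.051 0.034 0.1 0 0 0;-1 0.051 0.034 0.1 0 0 0;-1 0.051 0.034 0.14 0 0 0;-1 0.051 0.034 0.18 0 0 0;-1 0.051 0.034 0.2 0 0 0;-1 0.051 0.034 0.215 0 0 0;-1 0.051 0.034 0.221 0 0 0;-1 0.051 0.034 0.221 0 0 0;-0.5 0.051 0.034 0.221 0 0 0;0 0.051 0.034 0.221 0 0 0"

```text
time_s: 2.67
eef_pos: [0.4761, 0.118, 0.0877]
eef_rot: [0.001, -0.079, 0.997, -0.0]
wrist_force: [0.5, 0.1, -0.6]
opening: 0.745
grasp_force: 0.0
```

Call:
servo_tool:
  series: "1 0 0 0 0 0 0;1 0 0 0 0 0 0;1 0 0 0 0 0 0;1 0 0 0 0 0 0;1 0 0 0 0 0 0;1 0 0 0 0 0 0;1 0 0 0 0 0 0;1 0 0 0 0 0 0"

```text
time_s: 3.33
eef_pos: [0.4763, 0.1177, 0.088]
eef_rot: [0.002, -0.078, 0.997, -0.0]
wrist_force: [-1.0, 1.2, 6.3]
opening: 0.481
grasp_force: 60.0
```

Call:
servo_tool:
  series: "1 0 0 -0.04 0 0 0;1 0 0 -0.08 0 0 0;1 0 0 -0.12 0 0 0;1 0 0 -0.15 0 0 0;1 0 0 -0.15 0 0 0;1 0 0 -0.15 0 0 0"

```text
time_s: 3.83
eef_pos: [0.4762, 0.1176, 0.2388]
eef_rot: [0.003, -0.078, 0.997, -0.0]
wrist_force: [0.1, -0.2, -1.8]
opening: 0.482
grasp_force: 61.5
```

```bash
cat >> h.py <<'E'
def inhand(c,R0,z0=-.05,z1=.01):
    """rim ring of held pot in tool frame"""
    P=cloud(c);o=ctrl.get_obs();Tt=np.linalg.inv(c["T"]@np.linalg.inv(c["T_tool_cam"]))
    Q=P@Tt[:3,:3].T+Tt[:3,3]
    k=(np.hypot(Q[...,0],Q[...,1])<R0+.012)&(Q[...,2]<z1)&(Q[...,2]>z0)
    return Q,k
E
python3 - <<'E'
from h import *
import pickle
c=cam("wrist");pickle.dump(c,open("w2.pkl","wb"));o=ctrl.get_obs();print(o["eef_pos"],o["eef_rot"],o["wrist_force"],o["torque"])
Q,k=inhand(c,.022); p=Q[k]; print(len(p),np.histogram(p[:,2],bins=np.arange(-.05,.011,.003)))
cv2.imwrite("pics/w2.png",cv2.resize(c["img"],(800,600))[:,:,::-1])
E
```

```text
[0.4748052  0.11761015 0.23666036] [ 7.66241013e-04 -7.84274512e-02  9.96919527e-01 -6.17940800e-05] [-0.04108802  0.29827995 -2.59413109] [-0.0217404   0.0494418  -0.03004622]
5743 (array([194, 144, 449, 267, 214, 236, 233, 209, 203, 194, 184, 172, 235,
       960, 327, 336, 318, 299, 298, 271]), array([-0.05 , -0.047, -0.044, -0.041, -0.038, -0.035, -0.032, -0.029,
       -0.026, -0.023, -0.02 , -0.017, -0.014, -0.011, -0.008, -0.005,
       -0.002,  0.001,  0.004,  0.007,  0.01 ]))
```

View pics/w2.png

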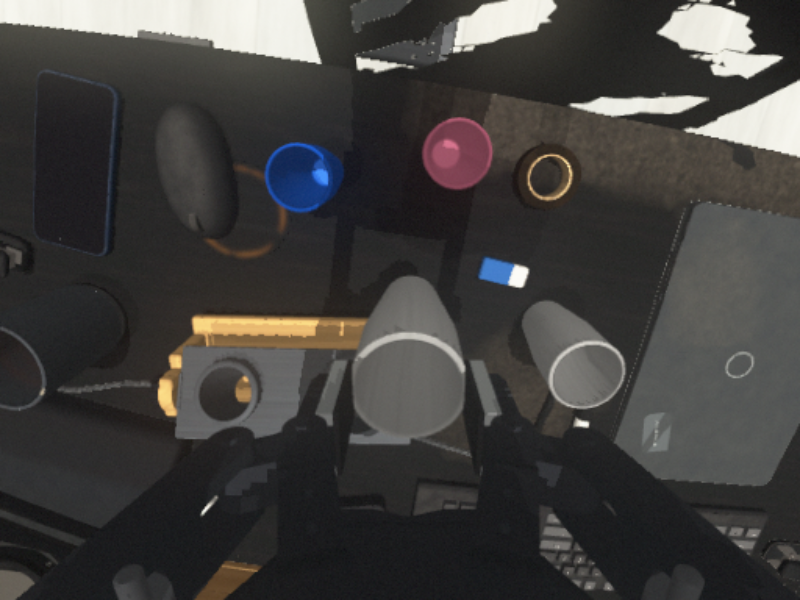

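Small grey pot held upright between the pads: rim arc at (412,345), foot at (410,285). Everything else stands undisturbed.

Run:
```python
from h import *
import pickle
c=pickle.load(open("w2.pkl","rb"));Q,k=inhand(c,.022)
k2=k&(Q[...,2]<-.0075)&(Q[...,2]>-.0125)&(abs(Q[...,1])<.0225)
g=c["img"].min(2); vs,us=np.where(k2); print(us.min(),us.max(),vs.min(),vs.max())
p=Q[k2&(Q[...,0]>-.005)][:,:2]
from scipy.optimize import least_squares
for lo in(-.005,.003,.008):
    p=Q[k2&(Q[...,0]>lo)]; r=least_squares(lambda x:np.hypot(p[:,0]-x[0],p[:,1]-x[1])-.02075,[0,0],loss="soft_l1",f_scale=.001)
    d=np.hypot(*(p[:,:2]-r.x).T);print(lo,r.x.round(4),len(p),np.percentile(d,[5,50,95]).round(4))
# pot axis: outer surface front, slices along tool z
for z in np.arange(-.005,.075,.008):
    s=Q[(abs(Q[...,2]-z)<.003)&(np.hypot(Q[...,0],Q[...,1])<.03)&(abs(Q[...,1])<.02)&(Q[...,0]>.005)]
    if len(s)>15:
        r=least_squares(lambda x:np.hypot(s[:,0]-x[0],s[:,1]-x[1])-x[2],[0,0,.02],loss="soft_l1",f_scale=.001).x; 
        zr=z+.0095; Rn=.022 if zr<.04 else .022-(zr-.04)*np.tan(np.radians(6))
        r2=least_squares(lambda x:np.hypot(s[:,0]-x[0],s[:,1]-x[1])-Rn,[0,0],loss="soft_l1",f_scale=.001).x
        print(z.round(3),len(s),r.round(4),"fixedR",Rn.round(4),r2.round(4))
# all sleeves relative to tool via this view too
P=cloud(c);n,ce,i,q,m=stand(c,P,box=((.55,.68),(-.1,.05)));print("n",n.round(4),len(i))
h=(q-ce)@n; rp=q[(h>.008)&(h<.015)]
y=np.cross([0,0,1],[-n[0],-n[1],0]);y/=np.linalg.norm(y);x=np.cross(y,n)
uv=np.c_[(rp-ce)@x,(rp-ce)@y];k=rp[:,1]<.03;p=uv[k]
for _ in range(3):
    r=annulus(p,.021,.026);d=np.hypot(*(p-r.x).T);p=p[abs(d-.0235)<.005]
print("S mouth",(ce+r.x[0]*x+r.x[1]*y+np.median(((rp-ce)@n)[k])*n).round(4),len(p),"obs",ctrl.get_obs()["eef_pos"])
```

```text
220 300 211 279
-0.005 [0.0012 0.0006] 651 [0.0192 0.0205 0.0223]
0.003 [0.0011 0.0006] 572 [0.0192 0.0207 0.0226]
0.008 [0.0012 0.0005] 511 [0.0192 0.0208 0.0228]Traceback (most recent call last):
  File "<stdin>", line 18, in <module>
AttributeError: 'float' object has no attribute 'round'
```

```bash
cat >> h.py <<'E'
from scipy.optimize import least_squares
def axis(Q,R0,L,zrim):
    out=[]
    for z in np.arange(zrim+.006,zrim+.09,.006):
        s=Q[(abs(Q[...,2]-z)<.003)&(np.hypot(Q[...,0],Q[...,1])<R0+.008)&(abs(Q[...,1])<R0*.9)&(Q[...,0]>.005)]
        if len(s)<15: continue
        Rn=R0-max(0,z-zrim-L)*np.tan(np.radians(6))
        r=least_squares(lambda x:np.hypot(s[:,0]-x[0],s[:,1]-x[1])-Rn,[0,0],loss="soft_l1",f_scale=.001).x
        out.append([z,*r])
    return np.array(out)
def mouth(c,box,ri,ro,P=None):
    P=cloud(c) if P is None else P
    n,ce,i,q,m=stand(c,P,box); h=(q-ce)@n; k=(h>.008)&(h<.015)
    y=np.cross([0,0,1],[-n[0],-n[1],0]);y/=np.linalg.norm(y);x=np.cross(y,n)
    p=np.c_[(q[k]-ce)@x,(q[k]-ce)@y]; hh=np.median(h[k])
    for _ in range(4):
        r=annulus(p,ri,ro);d=np.hypot(*(p-r.x).T);p=p[abs(d-(ri+ro)/2)<.005]
    return ce+r.x[0]*x+r.x[1]*y+hh*n,n,y,len(p)
E
python3 - <<'E'
from h import *
import pickle
c=pickle.load(open("w2.pkl","rb"));Q,k=inhand(c,.022)
print(axis(Q,.022,.04,-.0095).round(4))
print([np.round(a,4) for a in mouth(c,((.55,.68),(-.1,.03)),.021,.026)])
E
```

```text
[[-0.0035  0.0004  0.0008]
 [ 0.0025  0.0004  0.0008]
 [ 0.0085  0.0004  0.0009]
 [ 0.0145  0.0004  0.0011]
 [ 0.0205  0.0004  0.0012]
 [ 0.0265  0.0004  0.0013]
 [ 0.0325  0.0003  0.0014]
 [ 0.0385  0.0002  0.0015]
 [ 0.0445  0.0003  0.0015]
 [ 0.0505  0.0002  0.0017]
 [ 0.0565  0.0002  0.0019]
 [ 0.0625  0.0002  0.002 ]
 [ 0.0685  0.0001  0.0019]
 [ 0.0745  0.0001  0.002 ]]
[array([ 0.5953, -0.0098,  0.0952]), array([-0.4753, -0.0658,  0.8774]), array([-0.1371,  0.9906,  0.    ]), np.int64(565)]
```

```bash
cat >> h.py <<'E'
def shift(M,n,y,ctr,d,o=None,slope=(0,0)):
    """tool shift+rotvec so pot-axis point ctr (tool frame, at rim) sits at M+d*n; tool z along -n (slope: held pot's axis lean in tool)"""
    o=o or ctrl.get_obs(); T=rot(o["eef_rot"])
    z=-n; Rd=np.c_[np.cross(y,z),y,z]
    a=np.array([*slope,1.]);a/=np.linalg.norm(a)
    C=R.align_vectors([[0,0,1],[0,1,0]],[a,[0,1,0]],weights=[1000,1])[0].as_matrix()
    Rd=Rd@C
    t=M+d*n-Rd@ctr
    return (T.T@(t-o["eef_pos"])).round(4),np.degrees(R.from_matrix(T.T@Rd).as_rotvec()).round(2),t.round(4)
E
python3 - <<'E'
from h import *
import pickle
# camera roll bias check: upright L pot axis as seen in w1,w2
for f in("w1.pkl","w2.pkl"):
    c=pickle.load(open(f,"rb"));P=cloud(c)
    for z in(.03,.045,.06,.075,.09,.1):
        k=(abs(P[...,2]-z)<.004)&(np.hypot(P[...,0]-.529,P[...,1]-.262)<.04)
        s=P[k]; Rn=.0285-max(0,.058-z)*np.tan(np.radians(6))
        d=(c["T"][:2,3]-[.529,.262]);d/=np.linalg.norm(d); s=s[((s[:,:2]-[.529,.262])@d)>.006]
        if len(s)>15: print(f,z,len(s),least_squares(lambda x:np.hypot(s[:,0]-x[0],s[:,1]-x[1])-Rn,[.529,.262],loss="soft_l1",f_scale=.001).x.round(4))
    n,ce,i,q,m=stand(c,P); 
    tb=P[(P[...,2]<.012)&(P[...,0]>.3)&(P[...,0]<.6)&(P[...,1]>-.15)&(P[...,1]<.4)&(P[...,2]>-.02)]; tb=tb[np.isfinite(tb[:,0])]
    k=np.ones(len(tb),bool)
    for _ in range(5):
        A=np.linalg.lstsq(np.c_[tb[k,:2],np.ones(k.sum())],tb[k,2],rcond=None)[0]; k=abs(tb[:,2]-np.c_[tb[:,:2],np.ones(len(tb))]@A)<.002
    print("desk slope deg",np.degrees(A[:2]).round(2),"z at stand",(A@[.59,.03,1]).round(4),k.mean())
M=np.array([.5956,-.0098,.0954]);n=np.array([-.4748,-.0658,.8776]);y=np.array([-.1372,.9905,0])
for sl in((0,0),(-.004,.016)): print(shift(M,n,y,np.array([.0006,.0008,-.0095]),.13,slope=sl))
E
```

```text
w1.pkl 0.03 35 [0.5294 0.2626]
w1.pkl 0.045 45 [0.529  0.2627]
w1.pkl 0.06 70 [0.5292 0.2626]
w1.pkl 0.075 82 [0.529  0.2626]
w1.pkl 0.09 99 [0.529  0.2626]
w1.pkl 0.1 104 [0.5289 0.2627]
desk slope deg [-0.07  0.02] z at stand -0.0015 0.9183639518026475
w2.pkl 0.03 61 [0.5299 0.2622]
w2.pkl 0.045 73 [0.5298 0.2623]
w2.pkl 0.06 115 [0.5299 0.2622]
w2.pkl 0.075 142 [0.5299 0.2623]
w2.pkl 0.09 157 [0.53   0.2625]
w2.pkl 0.1 157 [0.5299 0.2626]
desk slope deg [-0.06  0.01] z at stand -0.0015 0.9339541603217367
(array([-0.0421, -0.1444,  0.0353]), array([  0.26, -28.55,   1.09]), array([ 0.539 , -0.0184,  0.2014]))
(array([-0.0421, -0.1446,  0.0353]), array([  1.16, -28.32,   1.32]), array([ 0.539 , -0.0186,  0.2014]))
```

Call:
servo_tool:
  series: "1 -0.02 -0.04 -0.03 0.2 -7 0.3;1 -0.03 -0.08 -0.03 0.5 -14 0.6;1 -0.042 -0.115 -0.02 0.8 -21 1;1 -0.042 -0.1445 -0.01 1 -25 1.2;1 -0.042 -0.1445 0.015 1.15 -28.3 1.3;1 -0.042 -0.1445 0.035 1.15 -28.3 1.3;1 -0.042 -0.1445 0.035 1.15 -28.3 1.3;1 -0.042 -0.1445 0.035 1.15 -28.3 1.3;1 -0.042 -0.1445 0.035 1.15 -28.3 1.3"

```text
time_s: 4.63
eef_pos: [0.5392, -0.0184, 0.2016]
eef_rot: [0.244, -0.065, 0.967, 0.009]
wrist_force: [-0.6, -0.2, -0.5]
opening: 0.48
grasp_force: 61.7
```

```bash
cat > look.py <<'E'
from h import *
import pickle,sys
nm,png=sys.argv[1:3]; R0,L,ri,ro,box,zr={"S":(.022,.04,.021,.026,((.55,.68),(-.1,.03)),-.0095),"L":(.0285,.05,.0275,.0325,((.54,.66),(.045,.16)),-.0145)}[nm]
o=ctrl.get_obs();c=cam("wrist");pickle.dump(c,open(png+".pkl","wb"));save(c,png+".png")
Q,k=inhand(c,R0);A=axis(Q,R0,L,zr);fx=np.polyfit(A[:,0],A[:,1],1);fy=np.polyfit(A[:,0],A[:,2],1)
hz=np.histogram(Q[k][:,2],bins=np.arange(-.03,.0,.001)); zp=hz[1][hz[0].argmax()]+.0005
ctr=np.array([np.polyval(fx,zp),np.polyval(fy,zp),zp]);print("rim ctr",ctr.round(4),"slope",fx[0].round(4),fy[0].round(4),len(A),"F",o["wrist_force"].round(2))
try:
    M,n,y,N=mouth(c,box,ri,ro);print("mouth",M.round(4),n.round(4),N)
except Exception as e: print(e)
T=rot(o["eef_rot"]);rim=o["eef_pos"]+T@ctr; ax=T@np.array([fx[0],fy[0],1]);ax/=np.linalg.norm(ax)
print("eef",o["eef_pos"].round(4),"rim w",rim.round(4),"pot axis",(-ax).round(4))
E
python3 look.py S w3; python3 -c "
from h import *
o=ctrl.get_obs();print(o['q'].round(3),o['torque'])"
```

```text
rim ctr [ 0.001   0.0006 -0.0105] slope 0.0054 0.0163 14 F [-0.6  -0.24 -0.46]
mouth [ 0.5954 -0.0104  0.0951] [-0.4762 -0.0661  0.8769] 486
eef [ 0.5392 -0.0184  0.2016] rim w [ 0.5333 -0.0184  0.2104] pot axis [-0.4648 -0.0654  0.883 ]
[-0.396 -0.191  2.113  0.323  0.803 -2.279] [-0.05431834  0.3576061  -0.02978934]
```

View pics/w3.png

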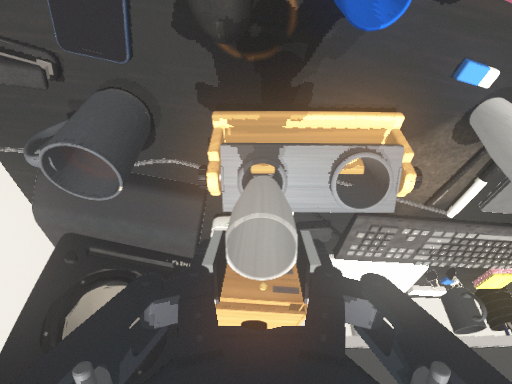

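Small pot hovering in line above the small sleeve: foot (262,180), sleeve mouth (262,170). The large sleeve is free at (362,180).

```bash
cat > rel.py <<'E'
from h import *
import pickle,sys
nm,f,d=sys.argv[1],sys.argv[2],[float(x) for x in sys.argv[3:]]
c=pickle.load(open(f+".pkl","rb"));R0,L,ri,ro,box,zr={"S":(.022,.04,.021,.026,((.55,.68),(-.1,.03)),-.0095),"L":(.0285,.05,.0275,.0325,((.54,.66),(.045,.16)),-.0145)}[nm]
W=c["T"]@np.linalg.inv(c["T_tool_cam"])
Q,k=inhand(c,R0);hz=np.histogram(Q[k][:,2],bins=np.arange(-.03,.0,.001));zp=hz[1][hz[0].argmax()]+.0005
A=axis(Q,R0,L,zp);fx=np.polyfit(A[:,0],A[:,1],1);fy=np.polyfit(A[:,0],A[:,2],1);ctr=np.array([np.polyval(fx,zp),np.polyval(fy,zp),zp])
M,n,y,N=mouth(c,box,ri,ro)
T=W[:3,:3];Mt=T.T@(M-W[:3,3]);nt=T.T@n
a=np.array([fx[0],fy[0],1]);a/=np.linalg.norm(a)
v=np.cross(a,-nt);rv=R.from_rotvec(v)   # small rotation taking pot axis to -n
print("rotvec deg",np.degrees(v).round(2),"rim now: along",((ctr-Mt)@nt).round(4),"off-axis",((ctr-Mt)-((ctr-Mt)@nt)*nt).round(4),N)
for dd in d: print(dd,"shift",(Mt+dd*nt-rv.as_matrix()@ctr).round(4))
E
python3 rel.py S w3 .13 .07 .06 .055 .05 .048
```

```text
rotvec deg [ 0.09 -0.88  0.01] rim now: along 0.1312 off-axis [-0.0006  0.0006 -0.    ] 486
0.13 shift [ 0.0004 -0.0006  0.0012]
0.07 shift [0.     0.0003 0.0612]
0.06 shift [-0.0001  0.0005  0.0712]
0.055 shift [-0.0001  0.0005  0.0762]
0.05 shift [-0.0001  0.0006  0.0812]
0.048 shift [-0.0002  0.0006  0.0832]
```

Call:
servo_tool:
  series: "1 0.0004 -0.0005 0 0 -0.9 0;1 0.0002 0 0.02 0 -0.9 0;1 0 0 0.035 0 -0.9 0;1 0 0.0002 0.05 0 -0.9 0;1 0 0.0003 0.06 0 -0.9 0;1 0 0.0005 0.067 0 -0.9 0;1 0 0.0005 0.071 0 -0.9 0;1 0 0.0005 0.071 0 -0.9 0;1 0 0.0005 0.071 0 -0.9 0"

```text
time_s: 5.43
eef_pos: [0.5726, -0.0144, 0.1392]
eef_rot: [0.252, -0.065, 0.965, 0.01]
wrist_force: [0.4, -0.5, -0.7]
opening: 0.474
grasp_force: 61.7
```

Call:
servo_tool:
  series: "1 0 0 0.001 0 0 0;1 0 0 0.002 0 0 0;1 0 0 0.003 0 0 0;1 0 0 0.004 0 0 0;1 0 0 0.004 0 0 0;1 0 0 0.004 0 0 0"

```text
time_s: 5.93
eef_pos: [0.5743, -0.0144, 0.1353]
eef_rot: [0.252, -0.065, 0.965, 0.01]
wrist_force: [0.6, 0.3, -0.9]
opening: 0.479
grasp_force: 61.7
```

Call:
servo_tool:
  series: "1 0 0 0.001 0 0 0;1 0 0 0.002 0 0 0;1 0 0 0.003 0 0 0;1 0 0 0.003 0 0 0;1 0 0 0.003 0 0 0"

```text
time_s: 6.35
eef_pos: [0.5757, -0.0142, 0.1325]
eef_rot: [0.252, -0.065, 0.965, 0.01]
wrist_force: [0.9, 0.7, -0.8]
opening: 0.482
grasp_force: 61.7
```

Call:
servo_tool:
  series: "1 0 0 0.0005 0 0 0;1 0 0 0.001 0 0 0;1 0 0 0.001 0 0 0;1 0 0 0.001 0 0 0"

```text
time_s: 6.68
eef_pos: [0.5762, -0.0142, 0.1317]
eef_rot: [0.252, -0.065, 0.965, 0.01]
wrist_force: [1.2, 1.0, -0.1]
opening: 0.476
grasp_force: 61.8
```

Call:
servo_tool:
  series: "1 0 0 0.0005 0 0 0;1 0 0 0.001 0 0 0;1 0 0 0.001 0 0 0;1 0 0 0.001 0 0 0"

```text
time_s: 7.02
eef_pos: [0.5769, -0.0141, 0.131]
eef_rot: [0.252, -0.065, 0.965, 0.01]
wrist_force: [1.9, 0.3, 1.9]
opening: 0.476
grasp_force: 61.9
```

```bash
python3 look.py S w4; python3 -c "
from h import *
o=ctrl.get_obs();T=rot(o['eef_rot']);print('F tool',(T.T@o['wrist_force']).round(2),'T tool',(T.T@o['torque']).round(3))"
```

```text
rim ctr [-0.0017  0.0009 -0.0105] slope 0.1182 0.0034 10 F [1.87 0.27 1.85]
mouth [ 0.5944 -0.0109  0.0945] [-0.4764 -0.0655  0.8768] 1001
eef [ 0.5769 -0.0141  0.131 ] rim w [ 0.5731 -0.0135  0.141 ] pot axis [-0.3808 -0.0403  0.9238]
F tool [-1.47  0.15 -0.69] T tool [-0.044 -0.127 -0.052]
```

Call:
servo_tool:
  series: "1 0 0 0.0005 0 0 0;1 0 0 0.0005 0 0 0;1 0 0 0.0005 0 0 0"

```text
time_s: 7.32
eef_pos: [0.5772, -0.0141, 0.1307]
eef_rot: [0.252, -0.065, 0.965, 0.01]
wrist_force: [1.6, 1.0, 3.1]
opening: 0.478
grasp_force: 62.1
```

Call:
servo_tool:
  series: "1 0 0 0.0005 0 0 0;1 0 0 0.0005 0 0 0;1 0 0 0.0005 0 0 0"

```text
time_s: 7.57
eef_pos: [0.5775, -0.014, 0.1304]
eef_rot: [0.253, -0.065, 0.965, 0.01]
wrist_force: [1.6, 0.9, 5.4]
opening: 0.478
grasp_force: 62.3
```

Call:
servo_tool:
  series: "1 0 0 0.0005 0 0 0;1 0 0 0.0005 0 0 0;1 0 0 0.0005 0 0 0"

```text
time_s: 7.82
eef_pos: [0.5779, -0.014, 0.1301]
eef_rot: [0.253, -0.065, 0.965, 0.01]
wrist_force: [0.5, 1.8, 5.7]
opening: 0.478
grasp_force: 62.4
```

Call:
servo_tool:
  series: "1 0 0 0.0003 0 0 0;1 0 0 0.0003 0 0 0;1 0 0 0.0003 0 0 0"

```text
time_s: 8.07
eef_pos: [0.578, -0.014, 0.1299]
eef_rot: [0.253, -0.065, 0.965, 0.01]
wrist_force: [-0.4, 2.5, 6.4]
opening: 0.481
grasp_force: 62.5
```

Call:
servo_tool:
  series: "1 0 0 0.0005 0 0 0;1 0 0 0.0005 0 0 0;1 0 0 0.0005 0 0 0"

```text
time_s: 8.32
eef_pos: [0.5784, -0.0139, 0.1296]
eef_rot: [0.253, -0.065, 0.965, 0.01]
wrist_force: [-0.4, 1.6, 7.8]
opening: 0.481
grasp_force: 62.6
```

Call:
servo_tool:
  series: "1 0 0 0.0005 0 0 0;1 0 0 0.0005 0 0 0;1 0 0 0.0005 0 0 0"

```text
time_s: 8.57
eef_pos: [0.5786, -0.0139, 0.1295]
eef_rot: [0.253, -0.065, 0.965, 0.01]
wrist_force: [-4.2, 0.5, 11.2]
opening: 0.474
grasp_force: 63.1
```

Call:
servo_tool:
  series: "-1 0 0 0 0 0 0;-1 0 0 0 0 0 0;-1 0 0 0 0 0 0;-1 0 0 0 0 0 0;-1 0 0 0 0 0 0;-1 0 0 0 0 0 0"

```text
time_s: 9.07
eef_pos: [0.5777, -0.0138, 0.1279]
eef_rot: [0.252, -0.065, 0.966, 0.01]
wrist_force: [1.6, -0.3, 1.2]
opening: 1.001
grasp_force: 0.0
```

Call:
servo_tool:
  series: "-1 0 0 -0.02 0 0 0;-1 0 0 -0.05 0 0 0;-1 0 0 -0.09 0 0 0;-1 0 0 -0.12 0 0 0;-1 0 0 -0.13 0 0 0;-1 0 0 -0.13 0 0 0"

```text
time_s: 9.57
eef_pos: [0.5157, -0.0214, 0.2455]
eef_rot: [0.255, -0.065, 0.965, 0.008]
wrist_force: [-0.7, -0.7, 0.1]
opening: 1.002
grasp_force: 0.0
```

```bash
cat > chk.py <<'E'
from h import *
import pickle,sys
c=cam("wrist");pickle.dump(c,open(sys.argv[1]+".pkl","wb"));save(c,sys.argv[1]+".png")
P=cloud(c);n,ce,i,q,m=stand(c,P);print("n",n.round(4),"tilt",np.arccos(n[2]).round(4),len(i),"obs",ctrl.get_obs()["eef_pos"].round(4),ctrl.get_obs()["wrist_force"].round(2))
y=np.cross([0,0,1],[-n[0],-n[1],0]);y/=np.linalg.norm(y);x=np.cross(y,n)
for nm,M,R0,H in(("S",(.5954,-.0102,.0952),.022,.05),("L",(.5819,.0929,.0956),.0285,.06)):
    D=P-np.array(M);u=np.stack([D@x,D@y,D@n],-1); u[...,2]-=(i-ce)@n@np.ones(len(i))*0
    k=(np.hypot(u[...,0],u[...,1])<.045)&(u[...,2]>.015)&(u[...,2]<.08)
    if k.sum()<60: print(nm,"no pot"); continue
    w=u[k]; hz=np.histogram(w[:,2],bins=np.arange(.015,.08,.001));print(nm,"rim height",(hz[1][hz[0].argmax()]+.0005).round(4),"max",np.percentile(w[:,2],99.5).round(4))
    for z in np.arange(.02,H-.003,.005):
        s=u[(abs(u[...,2]-z)<.0025)&(np.hypot(u[...,0],u[...,1])<R0+.006)&(u[...,0]<-.004)]
        if len(s)>20: print("  ",z.round(3),len(s),least_squares(lambda a:np.hypot(s[:,0]-a[0],s[:,1]-a[1])-R0,[0,0],loss="soft_l1",f_scale=.001).x.round(4))
E
python3 chk.py w5
```

```text
n [-0.4768 -0.0648  0.8766] tilt 0.502 4326 obs [ 0.5154 -0.0211  0.2434] [-0.04 -0.06  0.06]
S rim height 0.0485 max 0.0506
   0.02 27 [ 0.0003 -0.0002]
   0.025 29 [ 0.0003 -0.0002]
   0.03 33 [ 0.0003 -0.0002]
   0.035 36 [ 0.0003 -0.0002]
   0.04 36 [ 0.0003 -0.0002]
   0.045 35 [ 0.0002 -0.0003]
L no pot
```

View pics/w5.png

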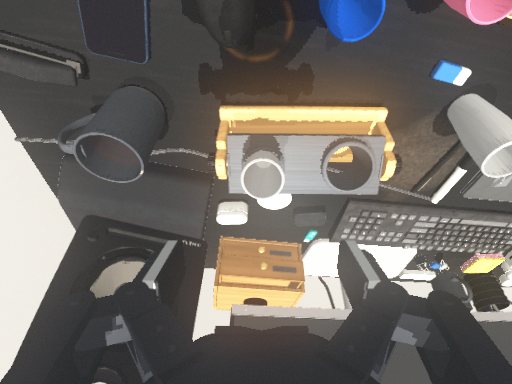

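Small pot sits straight in its sleeve at (262,175), nothing disturbed. Large pot (485,135) next.

Run:
```python
from h import *
o=ctrl.get_obs();T=rot(o["eef_rot"]);y=np.array([-.1372,.9905,0]);z=np.array([0,0,-1.]);Rd=np.c_[np.cross(y,z),y,z]
print(o["q"].round(2),"rv",np.degrees(R.from_matrix(T.T@Rd).as_rotvec()).round(2))
for t in([.52,.10,.27],[.529,.2625,.20],[.529,.2625,.094]): print(t,(T.T@(np.array(t)-o["eef_pos"])).round(4))
```

```text
[-0.44 -0.32  2.13  0.33  0.91 -2.29] rv [-1.   29.38 -0.2 ]
[0.52, 0.1, 0.27] [-0.0317  0.119  -0.0149]
[0.529, 0.2625, 0.2] [-0.0247  0.2801  0.0586]
[0.529, 0.2625, 0.094] [0.0273 0.2817 0.1509]
```

Call:
servo_tool:
  series: "-1 -0.03 0.04 -0.015 0 6 0;-1 -0.03 0.08 -0.015 -0.2 12 0;-1 -0.03 0.119 -0.015 -0.5 18 0;-1 -0.028 0.16 -0.01 -0.8 24 0;-1 -0.025 0.2 0.01 -1 29.4 -0.2;-1 -0.025 0.24 0.035 -1 29.4 -0.2;-1 -0.025 0.28 0.058 -1 29.4 -0.2;-1 -0.025 0.28 0.058 -1 29.4 -0.2;-1 -0.025 0.28 0.058 -1 29.4 -0.2;-1 -0.025 0.28 0.058 -1 29.4 -0.2"

```text
time_s: 10.45
eef_pos: [0.5267, 0.2639, 0.1959]
eef_rot: [-0.005, -0.07, 0.998, 0.0]
wrist_force: [0.2, 0.4, 0.4]
opening: 1.001
grasp_force: 0.0
```

Run:
```python
from h import *
c=cam("wrist");P=cloud(c);W=c["T"]@np.linalg.inv(c["T_tool_cam"]);o=ctrl.get_obs()
print("tool z",W[:3,2].round(4),"y",W[:3,1].round(3),W[:3,3].round(4),o["eef_pos"])
k=(np.hypot(P[...,0]-.529,P[...,1]-.262)<.045)&(P[...,2]>.103)&(P[...,2]<.116);p=P[k];print(np.median(p[:,2]))
r=annulus(p[:,:2],.026,.0285);d=np.hypot(*(p[:,:2]-r.x).T);print(r.x.round(4),len(p),np.percentile(d,[5,50,95]).round(4))
t=np.array([*r.x,.094]);print((W[:3,:3].T@(t-W[:3,3])).round(4), (W[:3,:3].T@(t-o["eef_pos"])).round(4))
```

```text
tool z [-9.1e-03 -1.0e-04 -1.0e+00] y [-0.141  0.99   0.001] [0.5267 0.2639 0.1959] [0.52746545 0.262967   0.1974063 ]
0.1076543286128687
[0.5289 0.2626] 663 [0.0259 0.0271 0.0286]
[-0.0029 -0.0017  0.1019] [-0.0023 -0.0007  0.1034]
```

Call:
servo_tool:
  series: "-1 -0.002 -0.001 0.02 0 -0.5 0;-1 -0.002 -0.001 0.05 0 -0.5 0;-1 -0.002 -0.001 0.08 0 -0.5 0;-1 -0.002 -0.001 0.095 0 -0.5 0;-1 -0.002 -0.001 0.103 0 -0.5 0;-1 -0.002 -0.001 0.103 0 -0.5 0;-1 -0.002 -0.001 0.103 0 -0.5 0;0 -0.002 -0.001 0.103 0 -0.5 0;1 -0.002 -0.001 0.103 0 -0.5 0;1 -0.002 -0.001 0.103 0 -0.5 0;1 -0.002 -0.001 0.103 0 -0.5 0;1 -0.002 -0.001 0.103 0 -0.5 0"

```text
time_s: 11.5
eef_pos: [0.5317, 0.2627, 0.099]
eef_rot: [0.005, -0.069, 0.998, 0.001]
wrist_force: [-0.7, -2.0, 7.0]
opening: 0.624
grasp_force: 61.4
```

Call:
servo_tool:
  series: "1 0 0 0 0 0 0;1 0 0 0 0 0 0;1 0 0 -0.03 0 0 0;1 0 0 -0.07 0 0 0;1 0 0 -0.11 0 0 0;1 0 0 -0.15 0 0 0;1 0 0 -0.16 0 0 0;1 0 0 -0.16 0 0 0;1 0 0 -0.16 0 0 0"

```text
time_s: 12.25
eef_pos: [0.529, 0.262, 0.2564]
eef_rot: [0.003, -0.069, 0.998, 0.001]
wrist_force: [-0.1, -0.4, -2.9]
opening: 0.623
grasp_force: 63.5
```

```bash
python3 look.py L w6; python3 rel.py L w6 .14;python3 - <<'E'
from h import *
import pickle
c=pickle.load(open("w6.pkl","rb"));Q,k=inhand(c,.0285);h=np.histogram(Q[k][:,2],bins=np.arange(-.035,.005,.002));print(h[0],h[1][0])
W=c["T"]@np.linalg.inv(c["T_tool_cam"]);o=dict(eef_pos=W[:3,3],eef_rot=None)
T=W[:3,:3];M=np.array([.5817,.0929,.0956]);n=np.array([-.4755,-.0658,.8772]);y=np.array([-.1372,.9905,0])
z=-n;Rd=np.c_[np.cross(y,z),y,z]
for d in(.14,):
    t=M+d*n-Rd@np.array([0,0,-.0145]);print(t.round(4),(T.T@(t-W[:3,3])).round(4),np.degrees(R.from_matrix(T.T@Rd).as_rotvec()).round(2))
E
```

```text
rim ctr [ 0.001   0.0007 -0.0085] slope 0.0247 -0.0041 14 F [-0.12 -0.39 -2.93]
mouth [0.5815 0.0935 0.0954] [-0.4764 -0.0647  0.8768] 771
eef [0.529  0.262  0.2564] rim w [0.5279 0.2626 0.2649] pot axis [0.0181 0.0045 0.9998]
rotvec deg [ -0.   -27.67  -0.11] rim now: along 0.1635 off-axis [-0.0486  0.1746 -0.0255] 771
0.14 shift [ 0.0336 -0.1747  0.0446]
[176 186 164 149 168 127 155 138 125 128 121  94 587 713 299 301 290 287
 266] -0.035
[0.522  0.0846 0.2057] [ 0.0317 -0.1749  0.0502] [  0.13 -28.34   0.  ]
```

Call:
servo_tool:
  series: "1 0.005 -0.04 -0.01 0 -7 0;1 0.01 -0.08 -0.01 0 -14 0;1 0.02 -0.12 0 0 -21 0;1 0.033 -0.15 0.01 0 -25 0;1 0.0335 -0.175 0.025 0 -27.7 0;1 0.0335 -0.175 0.044 0 -27.7 0;1 0.0335 -0.175 0.044 0 -27.7 0;1 0.0335 -0.175 0.044 0 -27.7 0;1 0.0335 -0.175 0.044 0 -27.7 0"

```text
time_s: 13.05
eef_pos: [0.5202, 0.0847, 0.2115]
eef_rot: [0.241, -0.067, 0.968, 0.018]
wrist_force: [0.0, -0.6, -0.8]
opening: 0.618
grasp_force: 64.0
```

```bash
python3 look.py L w7; python3 rel.py L w7 .14 .08 .07 .06
```

```text
rim ctr [ 0.0015  0.0007 -0.0095] slope 0.0385 -0.0043 14 F [ 0.01 -0.58 -0.83]
mouth [0.5813 0.0924 0.0952] [-0.4752 -0.0652  0.8774] 447
eef [0.5202 0.0847 0.2115] rim w [0.5144 0.0846 0.2192] pot axis [-0.4299 -0.0581  0.901 ]
rotvec deg [-0.05 -2.16 -0.01] rim now: along 0.1412 off-axis [-0.0001  0.0014  0.    ] 447
0.14 shift [-0.0003 -0.0014  0.0011]
0.08 shift [-0.0011 -0.0016  0.0611]
0.07 shift [-0.0012 -0.0016  0.0711]
0.06 shift [-0.0014 -0.0016  0.0811]
```

View pics/w7.png

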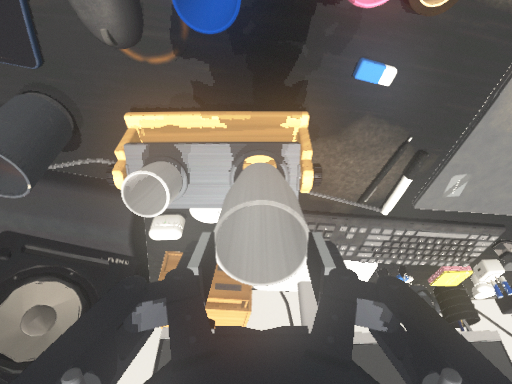

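Large pot hovers over the large sleeve (foot (262,180)), small pot still seated at (150,188). I correct the lean and re-measure.

Call:
servo_tool:
  series: "1 -0.0003 -0.0014 0.001 0 -2.2 0;1 -0.0003 -0.0014 0.001 0 -2.2 0;1 -0.0003 -0.0014 0.001 0 -2.2 0;1 -0.0003 -0.0014 0.001 0 -2.2 0;1 -0.0003 -0.0014 0.001 0 -2.2 0"

```text
time_s: 13.52
eef_pos: [0.5216, 0.0832, 0.2118]
eef_rot: [0.26, -0.067, 0.963, 0.019]
wrist_force: [0.1, 0.5, -1.4]
opening: 0.619
grasp_force: 64.0
```

```bash
python3 look.py L w8; python3 rel.py L w8 .14 .08 .07 .06
python3 - <<'E'
from h import *
import pickle
c=pickle.load(open("w8.pkl","rb"));Q,k=inhand(c,.0285);print(axis(Q,.0285,.05,-.009).round(4))
E
```

```text
rim ctr [ 0.0015  0.0007 -0.0095] slope 0.0406 -0.0041 14 F [ 0.08  0.45 -1.42]
mouth [0.5814 0.0922 0.0952] [-0.4768 -0.0656  0.8765] 522
eef [0.5216 0.0832 0.2118] rim w [0.5155 0.0831 0.2192] pot axis [-0.4637 -0.0623  0.8838]
rotvec deg [ 0.25 -9.38 -0.03] rim now: along 0.1409 off-axis [-0.0048 -0.0002  0.0001] 522
0.14 shift [0.0033 0.0002 0.0009]
0.08 shift [0.0048 0.     0.0609]
0.07 shift [ 0.0051 -0.      0.0709]
0.06 shift [ 0.0053 -0.      0.0809]
[[-0.003   0.002   0.0007]
 [ 0.003   0.0022  0.0006]
 [ 0.009   0.0024  0.0006]
 [ 0.015   0.0026  0.0005]
 [ 0.021   0.0028  0.0006]
 [ 0.027   0.003   0.0005]
 [ 0.033   0.0031  0.0005]
 [ 0.039   0.0032  0.0005]
 [ 0.045   0.0033  0.0006]
 [ 0.051   0.0035  0.0005]
 [ 0.057   0.0036  0.0005]
 [ 0.063   0.0038  0.0004]
 [ 0.069   0.004   0.0003]
 [ 0.075   0.0041  0.0004]]
```

```bash
sed -i 's/^Q,k=inhand.*$/Q,k=inhand(c,R0);zp={"S":-.0105,"L":-.0093}[nm]/' rel.py; python3 rel.py L w8 .14 .08 .07 .06;python3 rel.py L w7 .14
```

```text
rotvec deg [-0.07 -0.09  0.  ] rim now: along 0.1406 off-axis [-0.001  -0.0001  0.    ] 522
0.14 shift [0.001  0.0001 0.0005]
0.08 shift [ 0.0025 -0.0001  0.0605]
0.07 shift [ 0.0028 -0.0001  0.0705]
0.06 shift [ 0.003  -0.0001  0.0805]
rotvec deg [-0.03 -2.13 -0.01] rim now: along 0.141 off-axis [-0.      0.0014  0.    ] 447
0.14 shift [-0.0003 -0.0014  0.0009]
```

Call:
servo_tool:
  series: "1 0.001 0 0 0 0 0;1 0.0015 0 0.02 0 0 0;1 0.0019 0 0.035 0 0 0;1 0.0022 0 0.05 0 0 0;1 0.0025 0 0.06 0 0 0;1 0.0027 0 0.067 0 0 0;1 0.0028 0 0.07 0 0 0;1 0.0028 0 0.07 0 0 0;1 0.0028 0 0.07 0 0 0"

```text
time_s: 14.32
eef_pos: [0.5538, 0.0876, 0.1496]
eef_rot: [0.26, -0.066, 0.963, 0.019]
wrist_force: [-0.1, -0.8, -2.1]
opening: 0.623
grasp_force: 64.0
```

Call:
servo_tool:
  series: "1 0 0 0.001 0 0 0;1 0 0 0.002 0 0 0;1 0.0001 0 0.003 0 0 0;1 0.0001 0 0.004 0 0 0;1 0.0001 0 0.004 0 0 0;1 0.0001 0 0.004 0 0 0"

```text
time_s: 14.82
eef_pos: [0.5557, 0.0878, 0.1459]
eef_rot: [0.26, -0.066, 0.963, 0.019]
wrist_force: [0.8, 0.3, -1.6]
opening: 0.623
grasp_force: 64.0
```

Call:
servo_tool:
  series: "1 0 0 0.001 0 0 0;1 0 0 0.002 0 0 0;1 0.0001 0 0.003 0 0 0;1 0.0001 0 0.003 0 0 0;1 0.0001 0 0.003 0 0 0"

```text
time_s: 15.23
eef_pos: [0.557, 0.0881, 0.1431]
eef_rot: [0.26, -0.066, 0.963, 0.019]
wrist_force: [1.1, 1.9, -1.4]
opening: 0.622
grasp_force: 64.0
```

Call:
servo_tool:
  series: "1 0 0.0002 0.0005 0 0 0;1 0 0.0002 0.001 0 0 0;1 0 0.0002 0.001 0 0 0;1 0 0.0002 0.001 0 0 0"

```text
time_s: 15.57
eef_pos: [0.5576, 0.0883, 0.1424]
eef_rot: [0.26, -0.066, 0.963, 0.019]
wrist_force: [0.4, 1.7, 0.1]
opening: 0.623
grasp_force: 64.1
```

Call:
servo_tool:
  series: "1 0 0.0002 0.0005 0 0 0;1 0 0.0002 0.001 0 0 0;1 0 0.0002 0.001 0 0 0;1 0 0.0002 0.001 0 0 0"

```text
time_s: 15.9
eef_pos: [0.5581, 0.0885, 0.1416]
eef_rot: [0.26, -0.066, 0.963, 0.019]
wrist_force: [-0.4, 1.3, 0.5]
opening: 0.62
grasp_force: 64.2
```

Call:
servo_tool:
  series: "1 0 0 0.0005 0 0 0;1 0 0 0.0005 0 0 0;1 0 0 0.0005 0 0 0"

```text
time_s: 16.15
eef_pos: [0.5584, 0.0886, 0.1412]
eef_rot: [0.26, -0.066, 0.963, 0.019]
wrist_force: [-0.4, 1.7, 1.8]
opening: 0.619
grasp_force: 64.3
```

Call:
servo_tool:
  series: "1 0 0 0.0005 0 0 0;1 0 0 0.0005 0 0 0;1 0 0 0.0005 0 0 0"

```text
time_s: 16.4
eef_pos: [0.5587, 0.0886, 0.1409]
eef_rot: [0.26, -0.066, 0.963, 0.019]
wrist_force: [0.0, 1.5, 3.7]
opening: 0.623
grasp_force: 64.5
```

Call:
servo_tool:
  series: "1 0 0 0.0005 0 0 0;1 0 0 0.0005 0 0 0;1 0 0 0.0005 0 0 0"

```text
time_s: 16.65
eef_pos: [0.5591, 0.0887, 0.1405]
eef_rot: [0.26, -0.066, 0.963, 0.019]
wrist_force: [-0.6, 2.5, 4.6]
opening: 0.623
grasp_force: 64.7
```

Call:
servo_tool:
  series: "1 0 0 0.0005 0 0 0;1 0 0 0.0005 0 0 0;1 0 0 0.0005 0 0 0"

```text
time_s: 16.9
eef_pos: [0.5594, 0.0887, 0.1403]
eef_rot: [0.26, -0.066, 0.963, 0.019]
wrist_force: [-0.7, 1.4, 5.6]
opening: 0.617
grasp_force: 64.9
```

Call:
servo_tool:
  series: "1 0 0 0.0004 0 0 0;1 0 0 0.0004 0 0 0;1 0 0 0.0004 0 0 0"

```text
time_s: 17.15
eef_pos: [0.5597, 0.0887, 0.1401]
eef_rot: [0.261, -0.066, 0.963, 0.019]
wrist_force: [-3.0, 0.9, 7.0]
opening: 0.617
grasp_force: 65.0
```

Call:
servo_tool:
  series: "1 0 0 0.0004 0 0 0;1 0 0 0.0004 0 0 0;1 0 0 0.0004 0 0 0"

```text
time_s: 17.4
eef_pos: [0.5599, 0.0887, 0.14]
eef_rot: [0.261, -0.066, 0.963, 0.019]
wrist_force: [-3.5, 0.9, 10.5]
opening: 0.621
grasp_force: 65.5
```

F·n ≈ 10.8 N: release and back off.

Call:
servo_tool:
  series: "-1 0 0 0 0 0 0;-1 0 0 0 0 0 0;-1 0 0 0 0 0 0;-1 0 0 0 0 0 0;-1 0 0 0 0 0 0;-1 0 0 0 0 0 0"

```text
time_s: 17.9
eef_pos: [0.5591, 0.0887, 0.1387]
eef_rot: [0.26, -0.066, 0.963, 0.019]
wrist_force: [0.1, 0.2, -0.7]
opening: 0.996
grasp_force: 0.0
```

Call:
servo_tool:
  series: "-1 0 0 -0.02 0 0 0;-1 0 0 -0.05 0 0 0;-1 0 0 -0.09 0 0 0;-1 0 0 -0.12 0 0 0;-1 0 0 -0.13 0 0 0;-1 0 0 -0.13 0 0 0;-1 0 0 -0.13 0 0 0"

```text
time_s: 18.48
eef_pos: [0.4948, 0.0793, 0.2518]
eef_rot: [0.261, -0.066, 0.963, 0.019]
wrist_force: [-0.4, -0.2, -0.8]
opening: 1.005
grasp_force: 0.0
```

```bash
python3 chk.py w9
```

```text
n [-0.4767 -0.0668  0.8765] tilt 0.5022 3508 obs [0.4944 0.0795 0.2506] [ 0.3  -0.19 -0.54]
S rim height 0.0485 max 0.0502
   0.02 50 [0.0005 0.0001]
   0.025 52 [0.0006 0.0001]
   0.03 50 [ 0.0004 -0.0002]
   0.035 63 [0.0005 0.    ]
   0.04 60 [0.0008 0.0003]
   0.045 66 [0.0009 0.0007]
L rim height 0.0595 max 0.061
   0.02 29 [-0.0003 -0.0005]
   0.025 38 [-0.0003 -0.0003]
   0.03 31 [-0.0003 -0.0005]
   0.035 43 [-0.0003 -0.0004]
   0.04 34 [-0.0004 -0.0003]
   0.045 45 [-0.0004 -0.0003]
   0.05 41 [-0.0004 -0.0003]
   0.055 36 [-0.0005 -0.0002]
```

View pics/w9.png

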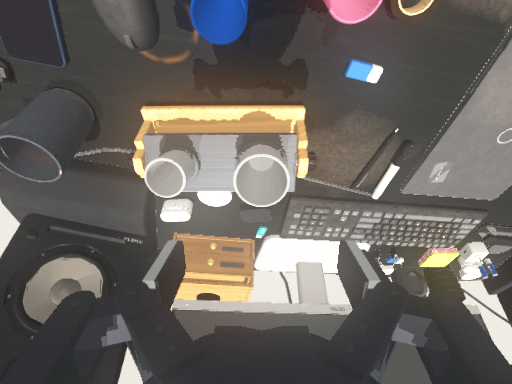

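Both pots sit straight at snug depth (small (170,172), large (262,172)). The measured tilt is still about 0.50 rad, and the mouse, eraser and tape are in place.

```bash
python3 -c "
from bench import ctrl
print(ctrl.hand_in())"
```

```text
the job is handed in; nothing more can be done
None
```

Both pots are in their matching sleeves, straight and at snug depth, pressed home with about 11–12 N each. The cradle tilt measured the same before and after (about 0.50 rad), the mouse, eraser and tape were not touched, and I handed the job in at about 18.5 s.

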